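# Turn the trailer wheel until its valve points up

### The arm

A 6-joint arm with a two-finger parallel gripper is mounted at the origin on the work surface. World frame = base frame: x ahead of the robot, y to its left, z up, the work surface at z = 0. Lengths are in m, angles in rad, forces in N, time in s.
With the tool pointing down it reaches from about 0.375 to 0.925 m from the base axis. Payload 5.7 kg.
Tool frame: the origin (TCP) lies midway between the tips of the shut fingers; the grasp point (between the pads) lies 19 mm behind it; z points along the fingers, x is the direction in which the jaws open and shut, and the axes are right-handed (so a half turn about z gives the same grasp; the last joint's range is limited). The gripper opens to 88 mm and grips with 3 to 60 N. Pads are 20 mm wide; open, the fingers measure 115 mm over their backs; the gripper's body (75 mm by 178 mm) begins 61 mm behind the grasp point.
Start: joints at [1.193, 0.359, 1.51, -0, 1.272, -0.115], TCP at [0.156, 0.579, 0.223] pointing down, gripper open.
Joint ranges: [-2.97, 2.97], [-1.01, 2.36], [0.21, 2.38], [-0.96, 4.11], [0.2, 2.71], [-2.98, 2.98]. Speed limits (rad/s): [2.39, 2.39, 3.14, 3.14, 3.14, 3.14].

### API

Orientations are given as a unit quaternion [x, y, z, w].
In Python, from bench import move_ptp, servo_line, goto_joints, move_gripper, sleep, inverse_kinematics, capture, PlanningError, close_job, spot_in, silhouettes, current_clock, current_joint_pos, current_qvel, current_joint_torque, current_position, current_orientation, current_force, current_torque, current_finger_gap gives the robot as it stands. Calls block until the motion is done:
- move_ptp(position, orientation): joint-space move of the TCP to a pose.
- servo_line(position, orientation=None, rate=0.15, contact_N=None): straight line of the TCP; orientation=None keeps the orientation; rate is the mean speed in m/s. With contact_N (N) it stops when the force on the tool has changed by that much, and returns True; else False.
- goto_joints(angles): joint-space move.
- move_gripper(opening): finger opening in m; the grip force is fixed at half the most; returns when the fingers have stopped.
- sleep(seconds).
- inverse_kinematics(position, orientation): joint angles nearest the present ones, or None.
- capture(name): name is "side" or "top" or "wrist"; returns a dict with "image" (384x512x3 uint8, blue, green, red), "range_z" (384x512 float32, m along the optical axis (not along the pixel's ray), 0 where there is no reading), "intrinsics" (3x3 intrinsics, pixels), "k1" (the pictures are not rectified: a ray, as slopes to the right and down, at radius r is drawn at 1 + k1 r^2 times it, then the intrinsics apply), "R" (3x3) and "t" (3): a world point X has camera coordinates R X + t. Camera axes: x right, y down, z forward; pixel columns grow to the right and rows downward; lengths in m; the calibration is good to about 2 mm. A picture is of the moment at which its call begins.
A pose or a line that the arm cannot do raises PlanningError and nothing moves.
- close_job(): hands the job in, once; it reports no verdict.
Trained networks look in the newest picture that a camera, given by its name, has taken for a name from the list of things; names that differ only in an ending like _2 or _b are one class to them, and where a whole thing is asked for, a point or a joint stands for the part that bears it (a point fixed in the world has none). Each returns a list of dicts, best first, with "conf" (0 to 1); they miss things now and then, are a little off and sometimes report something else, mostly with a low value. They report only what shows in the picture. A call takes as long as a camera call.
- spot_in(camera, query): "xy" ([column, row] in pixels, amid what is visible of it).
- silhouettes(camera, query): "region" (384x512 bool, what is visible of it) and "xy" ([column, row] in pixels, amid what is visible of it).
Readings, each from a call of its own:
- current_clock(): time.
- current_joint_pos(): joint angles.
- current_qvel(): joint speeds.
- current_joint_torque(): joint torques, N m.
- current_position(): TCP position.
- current_orientation(): TCP orientation.
- current_force(): force on the tool from outside, world axes, zero at the start.
- current_torque(): the same for the moment, N m.
- current_finger_gap(): finger opening in m.
Only numpy, scipy, OpenCV 4.12 (cv2) and the standard library are available. Lean on these libraries where they do the work, as an engineer would, in place of code of your own. Each camera call takes 0.05 s, during which the arm holds its last target.

### The job

The five-spoke trailer wheel on the repair stand must be set for the pump: gently push its spokes round with the fingertips until the valve sits at the bottom of the wheel and its stem points straight up at the hub, then leave the wheel standing still and move clear. The tyre has just been glued, so push only the spokes: keep off the tyre and the valve stem, do not let the wheel spin away, and do not pick up or disturb the other things on the bench.

Things in the scene. Friction and masses are not known exactly. Their poses are not given: they have to be found in the camera images.
- stand: Fixed repair stand, place and yaw vary. Plywood base 260 (x) x 360 (y) x 18 mm; origin: centre of its underside, right below the hub; z up. Its -x side, the wheel's open front, faces roughly to the robot. Behind (+x), a steel A-frame of two 18 mm tubes, 55 mm from the wheel's middle plane, rises from the base (135 mm to either side) to the hub; behind the wheel's upper half all is free.
- hub (a point): Wheel centre: on the axle, in the upright wheel's middle plane, 190 mm above the bench. Axes as the stand's: x runs along the axle, away from the open front. The hub is 52 mm across and its face 32 mm in front (-x) of the middle plane; an axle end 20 mm across stands out to 44 mm.
- wheel (a joint): Turn of the wheel about the hub's +x axis, rad, unbounded (a turn is 2 pi). 0 or any whole turn: valve at the bottom, stem straight up, one spoke straight up. Positive is clockwise seen from the robot (the top moves to the stand's -y). It turns either way with 0.15 N m of friction (about 2 N at 70 mm radius), has no rest positions, stays where it is left; about 0.9 kg.
- spoke (a point): Middle of the spoke opposite the valve, 66 mm from the axle and 18 mm in front (-x) of the wheel's middle plane. The five straight white plastic spokes are alike, 72 degrees apart, 16 mm wide, free from 26 mm (hub) to 105 mm (rim) radius and 20 mm deep (8 to 28 mm in front of the middle plane). The valve stands halfway between two spokes.
- tyre: Black rubber tyre, part of the wheel: 304 mm outside diameter, 44 mm thick (22 mm to either side of the middle plane), inside radius 108 mm. Freshly glued: do not push it. Origin at the wheel centre; axes turn with the wheel.
- valve: Valve stem, part of the wheel: stands on the inside of the rim and points at the hub, 38 mm long, black rubber, 18 mm thick at its foot tapering to 12 mm, with a 9 mm brass tip; it reaches from 107 to 69 mm radius, 12 mm in front of the middle plane. Origin at its foot on the rim; its z axis runs along the stem to the hub and must point straight up.
- spanner: Steel spanner, 150 mm long, lying on the stand's plywood base in front of the wheel. Bystander: leave it. Origin: centre of its underside, near its middle.
- sealant: Small plastic bottle, 36 mm across, 75 mm tall, upright on the front of the stand's base. Bystander: leave it. Origin: centre of its underside.
- mallet: Wooden mallet lying on the bench, head 75 x 130 x 85 mm, handle 170 mm. Bystander: leave it. Origin: centre of its underside, near its middle.
- chisel: Chisel lying on the bench, 210 mm long, turned wooden handle 28 mm thick. Bystander: leave it. Origin: centre of its underside, near its middle.
- board: Planed board lying flat, 280 x 110 x 18 mm. Bystander: leave it. Origin: centre of its underside.
- jar: Glass jar with steel lid, 64 mm across, 85 mm tall, upright. Bystander: leave it. Origin: centre of its underside.
- tin: Tin, 70 mm across, 100 mm tall, upright. Bystander: leave it. Origin: centre of its underside.

How it is judged:
At the end, for the whole second after the job is handed in: The valve is at the bottom with its stem within 0.15 rad (8.6 degrees) of straight up, the wheel at rest (under 0.05 rad/s), every bystander within 30 mm of where it stood (angle between valve's own z axis and vertical below 0.15 rad and velocity of joint wheel between -0.05 and 0.05 rad/s and distance of each of spanner, sealant, mallet, chisel, board, jar, tin from where it was at the start of the episode below 0.03 m); the robot touches nothing.
It fails at once if the tyre is pushed by the robot (more than 3 N) (contact force between any of the fingers, the arm and tyre above 3 N).
It fails at once if the valve stem is pushed by the robot (more than 3 N) (contact force between any of the fingers, the arm and valve above 3 N).
It fails at once if the wheel is pushed roughly (more than 40 N) (contact force between any of the fingers, the arm and wheel above 40 N).
It fails at once if the wheel is sent spinning (faster than 4 rad/s) (velocity of joint wheel above 4 rad/s or velocity of joint wheel below -4 rad/s).
It fails at once if a bystander is picked up or shoved (moved more than 30 mm) (distance of any of spanner, sealant, mallet, chisel, board, jar, tin from where it was at the start of the episode above 0.03 m).
It also fails if it takes over 51 s, if anything falls off the work surface, if the arm or the gripper's body presses on something with over 40 N, if the wrist force passes 120 N, or if a joint passes its speed limit or range.

## Working session

There is one attempt and no reset: what is moved stays moved. The work goes in short steps, each a Python script; the robot and the scene stay as the last script left them, time stands still between calls to the robot, and variables do not carry over. Pictures are saved under pics/ and viewed, and the job is handed in when it is done.

```bash
ls; mkdir -p pics; python3 - <<'E'
from bench import *
import cv2,numpy as np,pickle
for n in ["side","top","wrist"]:
    c=capture(n); cv2.imwrite(f"pics/{n}0.png",c["image"]); pickle.dump(c,open(f"{n}0.pkl","wb"))
    print(n,c["intrinsics"].tolist(),c["k1"],c["R"].round(3).tolist(),c["t"].round(3).tolist())
    for q in ["hub","spoke","valve","tyre","stand","sealant","spanner","mallet","chisel","board","jar","tin"]:
        print(q,[(round(d["conf"],2),[int(v) for v in d["xy"]]) for d in spot_in(n,q)][:6])
print(current_clock())
E
```

```text
pics
side [[462.45108426221265, 0.0, 251.5421331300762], [0.0, 462.45108426221265, 187.0409158264462], [0.0, 0.0, 1.0]] -0.020142519447110034 [[0.693, -0.721, 0.008], [-0.499, -0.487, -0.717], [0.521, 0.493, -0.697]] [-0.283, 0.425, 1.423]
hub [(0.82, [287, 202]), (0.19, [291, 178])]
spoke [(0.76, [288, 181])]
valve [(0.66, [253, 219]), (0.54, [207, 147])]
tyre [(0.75, [299, 168]), (0.5, [171, 152])]
stand [(0.84, [291, 206]), (0.23, [165, 200])]
sealant [(0.45, [300, 241])]
spanner [(0.77, [253, 219]), (0.57, [166, 198])]
mallet [(0.86, [209, 150])]
chisel [(0.5, [164, 198])]
board [(0.78, [403, 285])]
jar [(0.8, [333, 311])]
tin [(0.71, [170, 151])]
top [[454.65423102251225, 0.0, 262.68547950697024], [0.0, 454.65423102251225, 199.57470097474075], [0.0, 0.0, 1.0]] -0.12091886131550719 [[-0.001, -1.0, -0.003], [-0.996, 0.001, -0.093], [0.093, 0.003, -0.996]] [0.082, 0.511, 1.564]
hub [(0.89, [280, 172]), (0.18, [282, 160])]
spoke [(0.78, [281, 165])]
valve []
tyre [(0.81, [285, 161]), (0.19, [278, 172])]
stand [(0.84, [283, 172])]
sealant []
spanner [(0.48, [256, 202])]
mallet [(0.97, [148, 154])]
chisel [(0.79, [171, 243]), (0.64, [412, 158])]
board [(0.72, [412, 162])]
jar [(0.61, [391, 235])]
tin [(0.84, [119, 199]), (0.3, [392, 232])]
wrist [[266.60332713842496, 0.0, 258.6888909678086], [0.0, 266.60332713842496, 186.56045758464865], [0.0, 0.0, 1.0]] 0.013205161206126909 [[0.261, 0.965, 0.0], [0.923, -0.249, 0.293], [0.283, -0.076, -0.956]] [-0.602, -0.035, 0.392]
hub []
spoke []
valve []
tyre []
stand []
sealant []
spanner []
mallet []
chisel [(0.63, [232, 315])]
board [(0.33, [233, 316])]
jar [(0.49, [305, 338])]
tin [(0.69, [307, 339])]
1.95
```

```bash
python3 - <<'E'
import cv2
i=cv2.imread("pics/side0.png"); cv2.imwrite("pics/side0z.png",cv2.resize(i[100:300,200:400],None,fx=3,fy=3,interpolation=cv2.INTER_CUBIC))
i=cv2.imread("pics/top0.png"); cv2.imwrite("pics/top0z.png",cv2.resize(i[90:290,90:440],None,fx=2.2,fy=2.2,interpolation=cv2.INTER_CUBIC))
E
```

```text
(no output)
```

View pics/side0z.png

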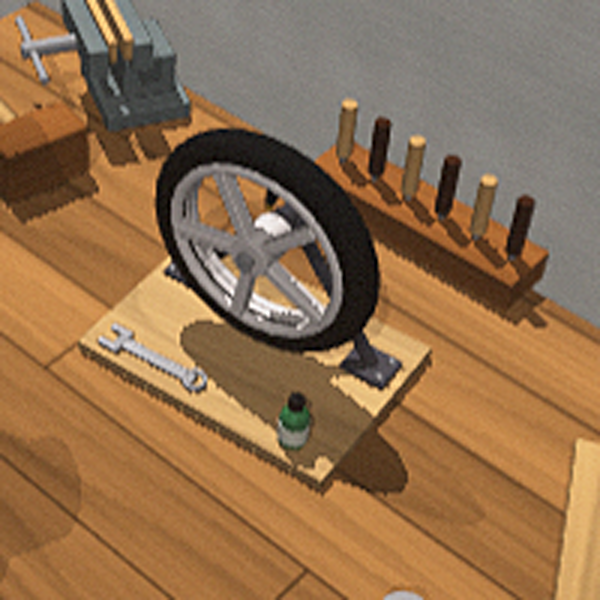

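View pics/top0z.png

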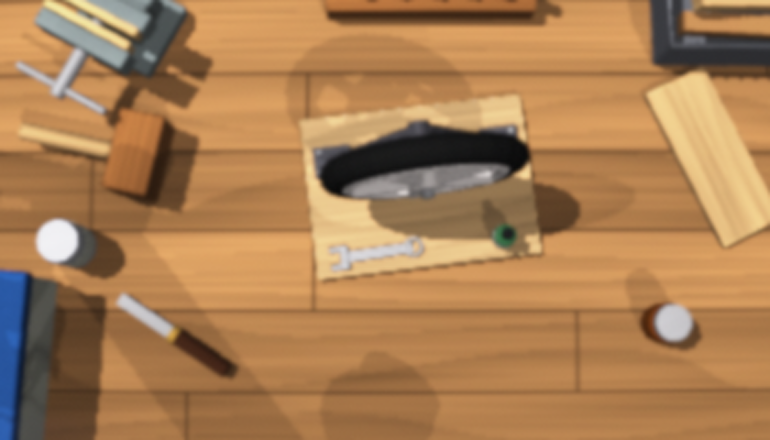

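View pics/side0.png

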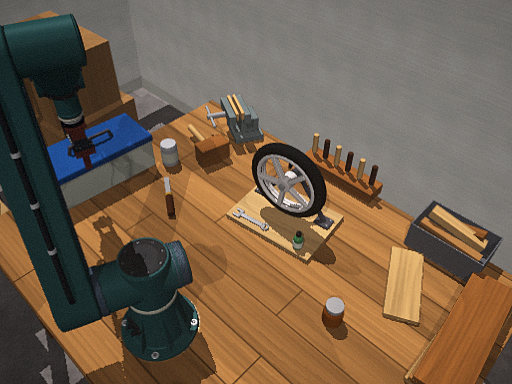

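```bash
cat > h.py <<'E'
import numpy as np,cv2,pickle
def proj(c,X):
    X=np.atleast_2d(X); p=X@np.array(c["R"]).T+c["t"]; s=p[:,:2]/p[:,2:]
    r2=(s**2).sum(1,keepdims=True); s=s*(1+c["k1"]*r2); K=c["intrinsics"]
    return s*[K[0,0],K[1,1]]+[K[0,2],K[1,2]]
def rays(c,uv):
    K=c["intrinsics"]; d=(np.atleast_2d(uv).astype(float)-[K[0,2],K[1,2]])/[K[0,0],K[1,1]]
    s=d.copy()
    for _ in range(20): s=d/(1+c["k1"]*(s**2).sum(1,keepdims=True))
    return np.c_[s,np.ones(len(s))]
def world(c,uv,z):  # depth z
    return (rays(c,uv)*np.asarray(z).reshape(-1,1)-c["t"])@np.array(c["R"])
def onplane(c,uv,h):
    R=np.array(c["R"]);o=-R.T@c["t"]; d=rays(c,uv)@R
    return o+d*((h-o[2])/d[:,2])[:,None]
E
python3 - <<'E'
from h import *
from bench import *
c=pickle.load(open("top0.pkl","rb")); cs=pickle.load(open("side0.pkl","rb"))
def cloud(c):
    v,u=np.nonzero(c["range_z"]>0); uv=np.c_[u,v]
    return uv,world(c,uv,c["range_z"][v,u])
uv,P=cloud(c)
m=(abs(P[:,2]-.018)<.008)&(P[:,0]>.35)&(P[:,0]<.85)&(abs(P[:,1])<.3)
Q=P[m]
# restrict to wood-colour-agnostic: largest component
mask=np.zeros((384,512),np.uint8); mask[uv[m][:,1],uv[m][:,0]]=1
n,l,st,ce=cv2.connectedComponentsWithStats(mask); print(st[:6].tolist(), np.median(Q[:,2]))
k=1+np.argmax(st[1:,4]); vv,uu=np.nonzero(l==k)
W=onplane(c,np.c_[uu,vv],.018)[:,:2].astype(np.float32); r=cv2.minAreaRect(W); print(r)
for q in ["stand"]:
    d=silhouettes("top",q)[0]; cv2.imwrite("pics/standmask.png",d["region"]*255)
uv,P=cloud(cs)
# bottle, tyre cloud
T=P[(P[:,2]>.05)&(P[:,0]>.5)&(P[:,0]<.85)&(abs(P[:,1])<.25)]
print(T.min(0),T.max(0),T.mean(0))
print(c["range_z"].max(),current_clock())
E
```

```text
[[0, 0, 512, 384, 192001], [209, 117, 1, 1, 1], [219, 119, 1, 1, 1], [207, 123, 1, 1, 1], [279, 124, 1, 1, 1], [226, 133, 110, 84, 4587]] 0.017220592826785994
((0.6016868352890015, 0.018510356545448303), (0.2608692944049835, 0.36052143573760986), 6.911340713500977)
[ 0.50029102 -0.13444662  0.0500567 ] [0.67596065 0.1632516  0.34455421] [ 0.58954161 -0.00225606  0.20587102]
2.4726279 2.0[ WARN:0@1.390] global loadsave.cpp:1063 imwrite_ Unsupported depth image for selected encoder is fallbacked to CV_8U.
```

View pics/standmask.png

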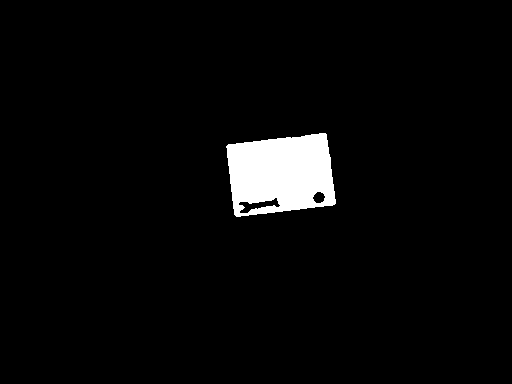

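```bash
cat >> h.py <<'E'
H=np.array([.6017,.0185,.19]); YAW=np.radians(6.91)
RS=np.array([[np.cos(YAW),-np.sin(YAW),0],[np.sin(YAW),np.cos(YAW),0],[0,0,1]])
def S(p): return H+np.atleast_2d(p)@RS.T   # hub frame -> world
def rectify(c,x=-.028,half=.17,n=480):
    g=np.linspace(half,-half,n); yy,zz=np.meshgrid(g,g)  # seen from robot: left=+y, up=+z
    uv=proj(c,S(np.c_[np.full(yy.size,x),yy.ravel(),zz.ravel()])).astype(np.float32)
    return cv2.remap(c["image"],uv[:,0].reshape(n,n),uv[:,1].reshape(n,n),cv2.INTER_CUBIC)
def polar(c,x=-.028,rs=np.linspace(.045,.095,11)):
    a=np.radians(np.arange(0,360,1.)) # wheel angle: clockwise seen from robot from top => dir (-sin, cos)
    out=[]
    for r in rs:
        uv=proj(c,S(np.c_[np.full(360,x),-r*np.sin(a),r*np.cos(a)])).astype(np.float32)
        out.append(cv2.remap(c["image"],uv[:,0:1],uv[:,1:2],cv2.INTER_LINEAR).reshape(360,3))
    return np.array(out,float)
E
python3 - <<'E'
from h import *
cs=pickle.load(open("side0.pkl","rb")); c=pickle.load(open("top0.pkl","rb"))
im=rectify(cs)
for r in (.105,.152,.026): cv2.circle(im,(240,240),int(r/.34*480),(0,0,255),1)
im2=rectify(cs,-.012)
cv2.circle(im2,(240,240),int(.088/.34*480),(0,0,255),1)
cv2.imwrite("pics/rect0.png",cv2.resize(np.hstack([im,im2]),(800,400)))
E
```

```text
(no output)
```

View pics/rect0.png

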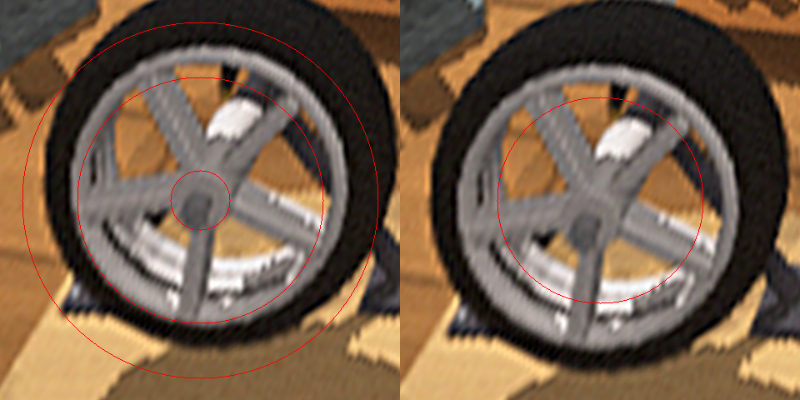

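```bash
python3 - <<'E'
from h import *
for n in ["side","top"]:
    c=pickle.load(open(n+"0.pkl","rb"))
    v,u=np.nonzero(c["range_z"]>0); P=world(c,np.c_[u,v],c["range_z"][v,u])
    L=(P-H)@RS
    m=(abs(L[:,0])<.08)&(np.hypot(L[:,1],L[:,2])<.19)&(L[:,2]>-.15); L=L[m]; col=c["image"][v[m],u[m]].astype(int)
    r=np.hypot(L[:,1],L[:,2])
    print(n,len(L)); 
    dark=col.max(1)<60
    print("dark range",np.percentile(L[dark],[2,10,50,90,98],axis=0).round(3).tolist())
    print(np.histogram(L[:,0],np.arange(-.08,.081,.008)))
    print("axle area", L[(r<.03)][:40].round(3).tolist()[::4])
    # base overlay
    im=c["image"].copy()
    for z in (-.19,-.172):
        q=proj(c,S([[a,b,z] for a,b in((-.13,-.18),(-.13,.18),(.13,.18),(.13,-.18))])); cv2.polylines(im,[np.round(q).astype(int)],True,(0,0,255),1)
    t=np.linspace(0,6.28,60)
    for x,R in ((-.028,.105),(0,.152),(-.044,.01)):
        q=proj(c,S(np.c_[0*t+x,R*np.cos(t),R*np.sin(t)])); cv2.polylines(im,[np.round(q).astype(int)],True,(0,255,255),1)
    a,b=(200,100) if n=="side" else (190,90)
    cv2.imwrite(f"pics/ov_{n}.png",cv2.resize(im[b:b+170,a:a+190],None,fx=3.4,fy=3.4))
E
```

```text
side 3642
dark range [[-0.024, -0.149, -0.129], [-0.022, -0.136, -0.096], [-0.016, -0.048, 0.073], [0.007, 0.105, 0.141], [0.053, 0.128, 0.149]]
(array([   0,    0,    0,    0,   19,   27,  486, 1565,  629,  319,  236,
        143,   39,    6,    1,   49,   93,   27,    3,    0]), array([-8.0000000e-02, -7.2000000e-02, -6.4000000e-02, -5.6000000e-02,
       -4.8000000e-02, -4.0000000e-02, -3.2000000e-02, -2.4000000e-02,
       -1.6000000e-02, -8.0000000e-03, -6.9388939e-17,  8.0000000e-03,
        1.6000000e-02,  2.4000000e-02,  3.2000000e-02,  4.0000000e-02,
        4.8000000e-02,  5.6000000e-02,  6.4000000e-02,  7.2000000e-02,
        8.0000000e-02]))
axle area [[0.064, 0.008, 0.011], [0.058, -0.0, 0.016], [0.049, 0.002, 0.015], [0.051, 0.02, -0.0], [0.046, 0.0, 0.015], [0.057, -0.01, 0.012], [0.024, 0.003, 0.024], [0.045, -0.001, 0.011], [0.057, -0.01, 0.007], [0.015, 0.006, 0.024]]
top 2427
dark range [[-0.021, -0.129, 0.006], [-0.019, -0.102, 0.066], [-0.004, 0.009, 0.129], [0.015, 0.116, 0.147], [0.048, 0.136, 0.151]]
(array([  0,   0,   0,   0,  12,  17, 219, 758, 385, 273, 257, 216,  98,
         0,   0,   5,  66, 105,  16,   0]), array([-8.0000000e-02, -7.2000000e-02, -6.4000000e-02, -5.6000000e-02,
       -4.8000000e-02, -4.0000000e-02, -3.2000000e-02, -2.4000000e-02,
       -1.6000000e-02, -8.0000000e-03, -6.9388939e-17,  8.0000000e-03,
        1.6000000e-02,  2.4000000e-02,  3.2000000e-02,  4.0000000e-02,
        4.8000000e-02,  5.6000000e-02,  6.4000000e-02,  7.2000000e-02,
        8.0000000e-02]))
axle area [[0.067, 0.003, 0.017], [0.067, -0.01, 0.014], [0.065, 0.006, 0.014], [0.063, -0.006, 0.015], [0.065, 0.012, 0.002], [0.061, 0.0, 0.017], [0.062, -0.013, 0.001], [0.063, 0.019, 0.001], [0.059, 0.007, 0.014], [0.058, -0.006, 0.01]]
```

View pics/ov_side.png

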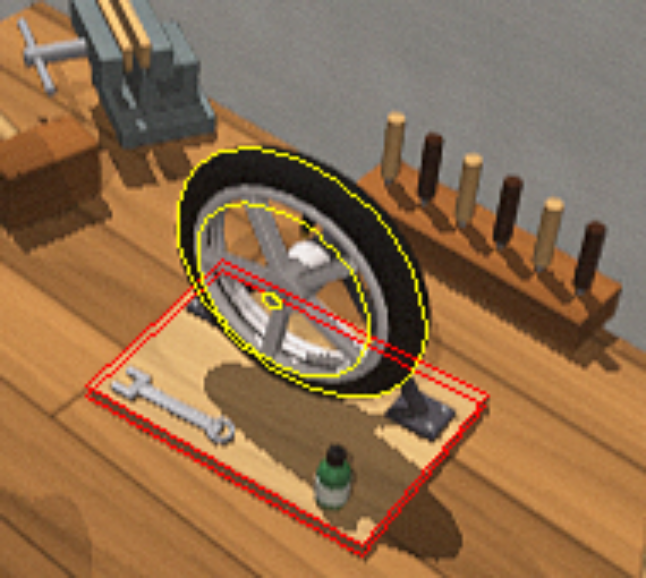

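View pics/ov_top.png

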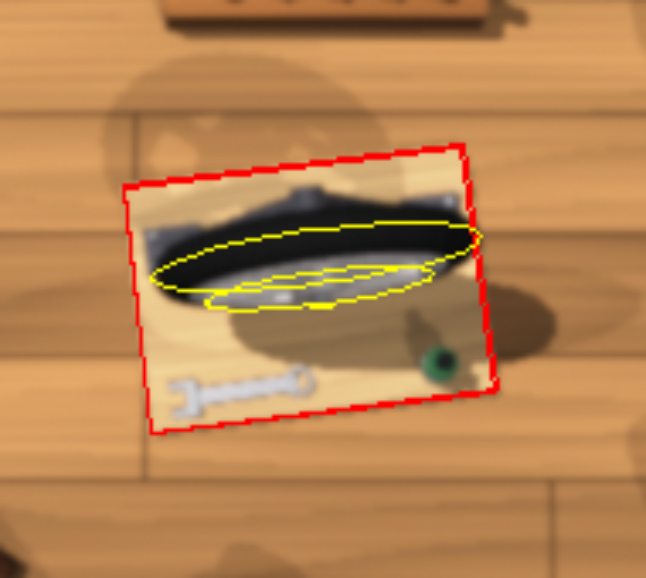

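```bash
cat >> h.py <<'E'
def model(im,c,th,k=1,off=(0,0)):
    def pl(P,col):
        q=(proj(c,S(P))-off+.5)*k-.5; cv2.polylines(im,[np.round(q*8).astype(int)],False,col,1,cv2.LINE_AA,3)
    t=np.linspace(0,2*np.pi,60)
    for x,R,col in ((-.022,.130,(255,255,0)),(0,.152,(0,255,255)),(-.044,.01,(0,0,255)),(-.032,.026,(0,255,0)),(-.02,.108,(0,255,255))):
        pl(np.c_[0*t+x,R*np.cos(t),R*np.sin(t)],col)
    for i in range(5):
        a=th+i*2*np.pi/5; e=np.array([0,-np.sin(a),np.cos(a)]); n=np.array([0,np.cos(a),np.sin(a)])
        for s in (-.008,.008): pl([e*.026+n*s+[-.028,0,0],e*.105+n*s+[-.028,0,0]],(0,0,255) if i==0 else (255,0,255))
    a=th+np.pi; e=np.array([0,-np.sin(a),np.cos(a)]); pl([e*.107-[.012,0,0],e*.069-[.012,0,0]],(0,255,0))
E
python3 - <<'E'
from h import *
c=pickle.load(open("side0.pkl","rb"))
a,b,k=240,130,6
I=cv2.resize(c["image"][b:b+90,a:a+100],None,fx=k,fy=k,interpolation=cv2.INTER_CUBIC)
J=I.copy(); model(J,c,np.radians(25+180),k,(a,b))
cv2.imwrite("pics/m1.png",I);cv2.imwrite("pics/m2.png",J)
E
```

```text
(no output)
```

View pics/m1.png

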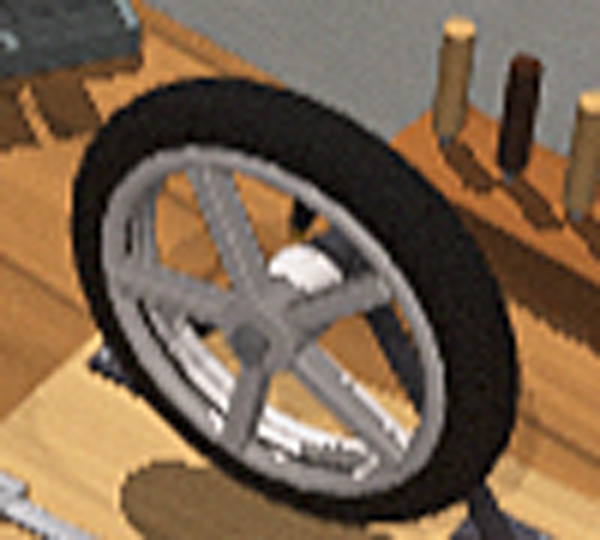

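View pics/m2.png

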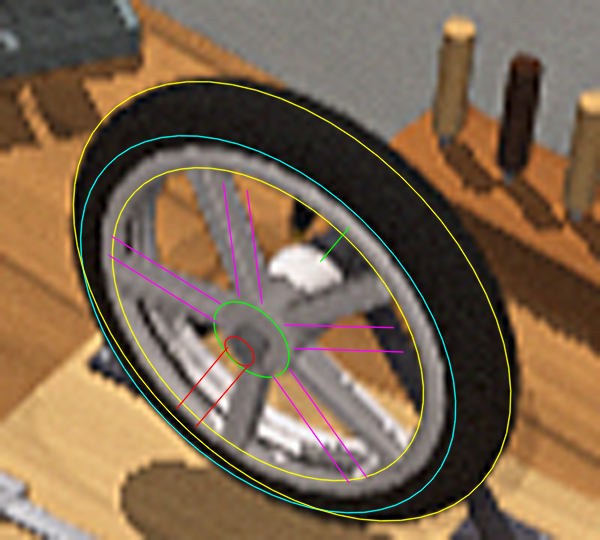

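```bash
cat > fit.py <<'E'
from h import *
import h
from scipy.optimize import least_squares
c=pickle.load(open("side0.pkl","rb"))
pt=np.array([(250,342),(209,180),(375,294),(388,452),(238,435),(125,281)],float)
pt=(pt+.5)/6-.5+[240,130]
def res(p,full=True):
    d=p[:3];a=p[3]+np.arange(5)*2*np.pi/5
    P=np.r_[[[-.044,0,0]],np.c_[np.full(5,-.028),-p[4]*np.sin(a),p[4]*np.cos(a)]]
    P=P+d
    return np.r_[((proj(c,S(P))-pt)/.7).ravel(),d/.003,(p[4]-.098)/.005]
a0=np.radians(-20)
s=least_squares(res,[0,0,0,a0,.098]); print(s.x, np.degrees(s.x[3]),s.cost,(s.fun*.7).round(2))
E
python3 fit.py
```

```text
[ 0.00468636 -0.003145    0.00249408 -0.47324793  0.09888914] -27.115109232821798 3.9653730790620223 [-0.28  0.59 -0.48  0.5   0.31 -0.41 -0.14 -0.14 -0.68  0.22  0.24 -0.18
  1.09 -0.73  0.58  0.12]
```

```bash
cat >> h.py <<'E'
from scipy.spatial.transform import Rotation as Rn
def Q(sgn=1):
    X=RS[:,1]*sgn; Z=RS[:,0]; return Rn.from_matrix(np.c_[X,np.cross(Z,X),Z]).as_quat()
H=H+RS@np.array([.003,-.003,.0015])
E
python3 - <<'E'
from h import *
from bench import *
c=pickle.load(open("wrist0.pkl","rb"))
RT=Rn.from_quat(current_orientation()).as_matrix(); o=-np.array(c["R"]).T@c["t"]
print("cam in tool",RT.T@(o-current_position()),"fwd",RT.T@np.array(c["R"])[2], "right",RT.T@np.array(c["R"])[0])
for s in (1,-1):
  for p in ([-.2,0,.06],[-.08,.05,.05],[-.01,.05,.04],[-.01,0,.07],[-.01,-.06,.03]):
    j=inverse_kinematics(S(p)[0],Q(s)); print(s,p,None if j is None else np.round(j,2))
print(current_clock())
E
```

```text
cam in tool [ 0.00209469 -0.0811195  -0.16233126] fwd [1.44929017e-04 2.92949534e-01 9.56127894e-01] right [ 9.99999541e-01  8.63442093e-04 -4.16130428e-04]
1 [-0.2, 0, 0.06] None
1 [-0.08, 0.05, 0.05] None
1 [-0.01, 0.05, 0.04] None
1 [-0.01, 0, 0.07] None
1 [-0.01, -0.06, 0.03] None
-1 [-0.2, 0, 0.06] None
-1 [-0.08, 0.05, 0.05] None
-1 [-0.01, 0.05, 0.04] None
-1 [-0.01, 0, 0.07] None
-1 [-0.01, -0.06, 0.03] None
2.0
```

```bash
cat >> h.py <<'E'
def Qp(pitch,roll=0,yaw=0):
    # pitch deg below horizontal, roll about tool z, yaw extra about world z
    b=Rn.from_matrix(RS)*Rn.from_euler('z',yaw,degrees=True)*Rn.from_euler('y',pitch,degrees=True)*Rn.from_matrix(np.c_[[0,1,0],[0,0,1],[1,0,0]])*Rn.from_euler('z',roll,degrees=True)
    return b.as_quat()
E
python3 - <<'E'
from h import *
from bench import *
for roll in (0,180,90,-90):
 for yaw in (-25,0,25):
  print(roll,yaw,[(pi,''.join('.' if inverse_kinematics(S(p)[0],Qp(pi,roll,yaw)) is None else 'X' for p in ([-.1,.05,.06],[-.01,.05,.04],[-.01,0,.07],[-.01,-.05,.04],[-.01,-.06,0],[-.01,.06,0]))) for pi in (0,10,20,30,40,50,60,75,90)])
print(current_clock())
E
```

```text
0 -25 [(0, '......'), (10, '......'), (20, '.X....'), (30, '..XX.X'), (40, '....X.'), (50, 'XXXX..'), (60, 'XXXXXX'), (75, 'XXXXXX'), (90, 'XXXXXX')]
0 0 [(0, '......'), (10, '......'), (20, '......'), (30, '..XX..'), (40, '.XXXXX'), (50, 'XXXX..'), (60, 'XXXXXX'), (75, 'XXXXXX'), (90, 'XXXXXX')]
0 25 [(0, '..XXX.'), (10, '..XXX.'), (20, '.XXXX.'), (30, '.XXXXX'), (40, 'XXXXXX'), (50, '....X.'), (60, 'XXXX.X'), (75, 'XXXXXX'), (90, 'XXXXXX')]
180 -25 [(0, '......'), (10, '......'), (20, '.X....'), (30, '..XX.X'), (40, '....X.'), (50, 'XXXX..'), (60, 'XXXXXX'), (75, 'XXXXXX'), (90, 'XXXXXX')]
180 0 [(0, '......'), (10, '......'), (20, '......'), (30, '..XX..'), (40, '.XXXXX'), (50, 'XXXXX.'), (60, 'XXXXXX'), (75, 'XXXXXX'), (90, 'XXXXXX')]
180 25 [(0, '..XXX.'), (10, '..XXX.'), (20, '.XXXX.'), (30, '.XXXXX'), (40, 'XXXXXX'), (50, 'XXXXXX'), (60, 'XXXXXX'), (75, 'XXXXXX'), (90, 'XXXXXX')]
90 -25 [(0, '......'), (10, '......'), (20, '.X....'), (30, '..XX.X'), (40, '....X.'), (50, 'XXXX..'), (60, 'XXXXXX'), (75, 'XXXXXX'), (90, 'XXXXXX')]
90 0 [(0, '......'), (10, '......'), (20, '......'), (30, '..XX..'), (40, '.XXXXX'), (50, 'XXXXX.'), (60, 'XXXXXX'), (75, 'XXXXXX'), (90, 'XXXXXX')]
90 25 [(0, '......'), (10, '..XX..'), (20, '.XXXX.'), (30, '.XXXXX'), (40, 'XXXXXX'), (50, 'XXXXXX'), (60, 'XXXXXX'), (75, 'XXXXXX'), (90, 'XXXXXX')]
-90 -25 [(0, '......'), (10, '......'), (20, '.X....'), (30, '..XX.X'), (40, '....X.'), (50, 'XXXX..'), (60, 'XXXXXX'), (75, 'XXXXXX'), (90, 'XXX..X')]
-90 0 [(0, '......'), (10, '......'), (20, '......'), (30, '..XX..'), (40, '.XXXXX'), (50, 'XXXXX.'), (60, 'XXXXXX'), (75, 'XXXXX.'), (90, '..XXX.')]
-90 25 [(0, '..XXX.'), (10, '..XXX.'), (20, '.XXXX.'), (30, '.XXXXX'), (40, 'XXXXXX'), (50, 'XXXXXX'), (60, 'XXXXXX'), (75, 'XXXXXX'), (90, 'XXXXXX')]
2.0
```

```bash
cat >> h.py <<'E'
PITCH=40.;YAWX=0.
def toolR(): return Rn.from_quat(Qp(PITCH,0,YAWX)).as_matrix()
def fbox(tip):  # finger volume samples, hub frame, tip in hub frame
    A=RS.T@toolR()
    g=np.array(np.meshgrid(np.linspace(-.0135,.0135,7),np.linspace(-.010,.010,7),np.linspace(-.078,0,40))).reshape(3,-1).T
    return tip+g@A.T
def axis_dir(): return (RS.T@toolR())[:,2]
def tip_for(a,r=.060,gap=0.,side=-1,xt=-.007,xref=-.018):
    """spoke angle a(rad). side -1: finger on ccw side, pushing cw."""
    e=np.array([0,-np.sin(a),np.cos(a)]); t=np.array([0,-np.cos(a),-np.sin(a)])*(-side) # push dir
    ax=axis_dir(); tip0=np.array([xt,0,0]); ref=ax*((xref-xt)/ax[0])  # axis point at xref rel. tip
    B=fbox(tip0); B=B[(B[:,0]>-.028)&(B[:,0]<-.008)]-tip0
    d=.008+((B-ref)@t).max()+gap
    P=r*e-d*t-ref; P[0]=xt; return P
def clear(tip,spokes,valve):
    B=fbox(tip); r=np.hypot(B[:,1],B[:,2]); o={}
    x=B[:,0]
    o['hub']=(r[x>-.034]-.026).min(); m=x>-.046; o['axle']=(r[m]-.010).min(); o['rim']=(.105-r[x>-.030]).min()
    m=(x>-.028)&(x<-.008)
    o['spk']=[round(float((np.abs(B[m][:,1]*np.cos(s)+B[m][:,2]*np.sin(s))[(-B[m][:,1]*np.sin(s)+B[m][:,2]*np.cos(s))>0]-.008).min(initial=9))*1e3) for s in spokes]
    v=np.linspace(.069,.107,20)[:,None]*np.array([0,-np.sin(valve),np.cos(valve)])-[.012,0,0]
    o['valve']=np.linalg.norm(B[:,None]-v[None],axis=2).min()-.009
    return {k:(round(float(q)*1e3) if not isinstance(q,list) else q) for k,q in o.items()}
E
cat > plan.py <<'E'
from h import *
import h
from bench import inverse_kinematics,current_clock
D=np.radians
for h.PITCH in (36,40,44):
 for h.YAWX in (0,12,20):
  q=Qp(h.PITCH,0,h.YAWX); print("== pitch",h.PITCH,h.YAWX)
  for name,a0,a1 in (("A",-27,75),("E",3,72)):
    row=[]
    for a in np.linspace(a0,a1,6):
        rot=a-a0 if name=="A" else a-3
        p=tip_for(D(a)); ik=inverse_kinematics(S(p)[0],q); back=p-axis_dir()*.07; ik2=inverse_kinematics(S(back)[0],q)
        row.append('X.'[ik is None]+'X.'[ik2 is None])
        if h.PITCH==40 and h.YAWX==0: print(name,round(a),p.round(3),clear(p,[D(a+72*k) for k in range(5)],D(a+36) if name=="A" else D(a+108)))
    print(row)
E
python3 plan.py
```

```text
== pitch 36 0
['XX', 'XX', 'XX', 'XX', 'XX', 'XX']
['XX', 'XX', 'XX', 'XX', 'XX', 'XX']
== pitch 36 12
['XX', 'XX', 'XX', 'XX', 'XX', 'XX']
['XX', 'XX', 'XX', 'XX', 'XX', 'XX']
== pitch 36 20
['XX', 'XX', 'XX', 'XX', 'XX', 'XX']
['XX', 'XX', 'XX', 'XX', 'XX', 'XX']
== pitch 40 0
A -27 [-0.007  0.053  0.031] {'hub': 20, 'axle': 36, 'rim': 13, 'spk': [0, 48, 9000, 9000, 21], 'valve': 44}
A -7 [-0.007  0.03   0.048] {'hub': 17, 'axle': 33, 'rim': 14, 'spk': [0, 35, 9000, 9000, 23], 'valve': 42}
A 14 [-0.007  0.01   0.055] {'hub': 21, 'axle': 37, 'rim': 15, 'spk': [0, 39, 9000, 9000, 20], 'valve': 40}
A 34 [-0.007 -0.01   0.057] {'hub': 23, 'axle': 39, 'rim': 13, 'spk': [0, 43, 9000, 9000, 19], 'valve': 40}
A 55 [-0.007 -0.032  0.05 ] {'hub': 20, 'axle': 36, 'rim': 12, 'spk': [0, 45, 9000, 9000, 22], 'valve': 40}
A 75 [-0.007 -0.051  0.033] {'hub': 19, 'axle': 35, 'rim': 13, 'spk': [0, 41, 9000, 9000, 26], 'valve': 41}
['X.', 'X.', 'X.', 'X.', 'X.', 'XX']
E 3 [-0.007  0.019  0.052] {'hub': 19, 'axle': 35, 'rim': 15, 'spk': [0, 36, 9000, 9000, 22], 'valve': 89}
E 17 [-0.007  0.007  0.056]
[... 293 characters left out ...]
99}
E 58 [-0.007 -0.035  0.047] {'hub': 19, 'axle': 35, 'rim': 12, 'spk': [0, 45, 9000, 9000, 23], 'valve': 98}
E 72 [-0.007 -0.048  0.036] {'hub': 19, 'axle': 35, 'rim': 13, 'spk': [0, 41, 9000, 9000, 27], 'valve': 95}
['X.', 'X.', 'X.', 'X.', 'X.', 'XX']
== pitch 40 12
['XX', 'XX', 'XX', 'XX', 'XX', 'XX']
['XX', 'XX', 'XX', 'XX', 'XX', 'XX']
== pitch 40 20
['XX', 'XX', 'XX', 'XX', 'XX', 'XX']
['XX', 'XX', 'XX', 'XX', 'XX', 'XX']
== pitch 44 0
['.X', '.X', '.X', '.X', '.X', 'X.']
['.X', '.X', '.X', '.X', '.X', '..']
== pitch 44 12
['X.', '..', '..', '..', 'X.', 'X.']
['..', '..', '..', '..', 'X.', 'X.']
== pitch 44 20
['X.', 'X.', 'X.', 'X.', 'XX', 'XX']
['X.', 'X.', 'X.', 'X.', 'XX', 'XX']
```

```bash
sed -i 's/^PITCH=40/PITCH=36/' h.py; python3 - <<'E'
from h import *
from bench import *
q=Qp(PITCH)
for a in (-27,20,75):
    p=tip_for(np.radians(a),gap=.008)
    for b in (0,.03,.07,.12): print(a,b,np.round(inverse_kinematics(S(p-axis_dir()*b)[0],q) if inverse_kinematics(S(p-axis_dir()*b)[0],q) is not None else [],2), S(p-axis_dir()*b)[0].round(3))
for b in (.1,.2):
  for z in (.06,.1,.15): print(b,z,inverse_kinematics(S([-b,.0,z])[0],q) is not None)
E
```

```text
-27 0 [-0.11  0.2   2.33  2.6   0.37  1.94] [0.591 0.074 0.22 ]
-27 0.03 [-0.13  0.12  2.36  2.47  0.33  2.06] [0.567 0.072 0.238]
-27 0.07 [] [0.535 0.068 0.261]
-27 0.12 [] [0.495 0.063 0.291]
20 0 [-0.28  0.12  2.28  2.05  0.36  2.4 ] [0.597 0.027 0.252]
20 0.03 [-0.31  0.04  2.3   1.84  0.36  2.59] [0.573 0.024 0.269]
20 0.07 [-0.37 -0.07  2.32  1.54  0.39  2.87] [0.54  0.02  0.293]
20 0.12 [] [0.5   0.015 0.322]
75 0 [-0.46  0.19  2.28  1.93  0.49  2.38] [ 0.604 -0.033  0.233]
75 0.03 [-0.51  0.12  2.3   1.78  0.51  2.5 ] [ 0.58  -0.036  0.251]
75 0.07 [-0.59  0.01  2.32  1.56  0.55  2.69] [ 0.548 -0.04   0.274]
75 0.12 [-0.71 -0.13  2.33  1.31  0.67  2.89] [ 0.508 -0.045  0.303]
0.1 0.06 False
0.1 0.1 True
0.1 0.15 False
0.2 0.06 False
0.2 0.1 False
0.2 0.15 False
```

```bash
python3 - <<'E'
from h import *
import h
from bench import *
for roll in (0,180):
 for h.PITCH in (46,50,54):
  for yw in (0,12):
   h.YAWX=yw
   q=Qp(h.PITCH,roll,yw); print(h.PITCH,roll,yw)
   for a in (-27,20,75):
    p=tip_for(np.radians(a),gap=.008,xt=-.011)
    for b in (0,.06):
      j=inverse_kinematics(S(p-axis_dir()*b)[0],q); print("  ",a,b,None if j is None else np.round(j,2), S(p-axis_dir()*b)[0].round(3), clear(p,[],0) if b==0 else '')
E
```

```text
46 0 0
   -27 0 None [0.587 0.076 0.22 ] {'hub': 27, 'axle': 43, 'rim': 8, 'spk': [], 'valve': 43}
   -27 0.06 [-0.11 -0.02  2.2   0.66  0.26 -2.37] [0.545 0.071 0.263] 
   20 0 [-0.23  0.07  2.14  0.91  0.31 -2.72] [0.593 0.025 0.252] {'hub': 28, 'axle': 44, 'rim': 8, 'spk': [], 'valve': -7}
   20 0.06 [-0.28 -0.08  2.15  0.7   0.44 -2.51] [0.551 0.02  0.295] 
   75 0 None [ 0.6   -0.034  0.232] {'hub': 23, 'axle': 39, 'rim': 9, 'spk': [], 'valve': 28}
   75 0.06 [-0.47 -0.01  2.15  0.92  0.5  -2.87] [ 0.559 -0.039  0.275] 
46 0 12
   -27 0 None [0.586 0.08  0.218] {'hub': 29, 'axle': 45, 'rim': 9, 'spk': [], 'valve': 43}
   -27 0.06 None [0.547 0.067 0.262] 
   20 0 None [0.593 0.027 0.252] {'hub': 27, 'axle': 43, 'rim': 7, 'spk': [], 'valve': -7}
   20 0.06 [-0.46 -0.04  2.11  0.9   0.68 -2.97] [0.553 0.013 0.295] 
   75 0 None [ 0.6   -0.033  0.232] {'hub': 23, 'axle': 39, 'rim': 3, 'spk': [], 'valve': 28}
   75 0.06 None [ 0.56  -0.046  0.275] 
50 0 0
   -27 0 [-0.06  0.13  2.13  0.55  0.22 -2.25] [0.587 0.077 0.218] {'hub': 28, 'axle': 44, 'rim': 5, 'spk': [], 'valve': 43}
   -
[... 5085 characters left out ...]
 2, 'spk': [], 'valve': 27}
   75 0.06 [-0.39  0.    2.02  0.52  0.62  0.72] [ 0.565 -0.038  0.279] 
54 180 12
   -27 0 [-0.16  0.14  2.07  0.68  0.45  0.54] [0.586 0.084 0.214] {'hub': 31, 'axle': 47, 'rim': 5, 'spk': [], 'valve': 46}
   -27 0.06 [-0.2   0.01  2.06  0.57  0.59  0.63] [0.552 0.072 0.263] 
   20 0 [-0.3   0.1   2.    0.65  0.61  0.48] [0.593 0.027 0.25 ] {'hub': 26, 'axle': 42, 'rim': 0, 'spk': [], 'valve': -8}
   20 0.06 [-0.36 -0.02  1.99  0.58  0.75  0.54] [0.559 0.016 0.298] 
   75 0 [-0.44  0.15  1.99  0.74  0.65  0.28] [ 0.6   -0.033  0.231] {'hub': 23, 'axle': 39, 'rim': -2, 'spk': [], 'valve': 27}
   75 0.06 [-0.5   0.04  1.98  0.66  0.79  0.34] [ 0.566 -0.044  0.279]
```

```bash
cat >> h.py <<'E'
XT=-.012
def body_gap(tip):
    A=RS.T@toolR()
    g=np.array(np.meshgrid(np.linspace(-.089,.089,19),np.linspace(-.0375,.0375,9),np.linspace(-.2,-.080,15))).reshape(3,-1).T
    B=tip+g@A.T; r=np.hypot(B[:,1],B[:,2]); m=(r<.155)
    return -.022-B[m][:,0].max()
E
python3 - <<'E'
from h import *
import h
from bench import *
for h.PITCH in (44,46,48,50):
  for h.YAWX in (0,3,6):
   q=Qp(h.PITCH,0,h.YAWX); print(h.PITCH,h.YAWX)
   for a in (-27,-10,20,50,75):
    p=tip_for(np.radians(a),r=.053,gap=.008,xt=XT)
    j=inverse_kinematics(S(p)[0],q); j2=inverse_kinematics(S(p-axis_dir()*.06)[0],q); print("  ",a,None if j is None else np.round(j[3:],2), None if j2 is None else np.round(j2[3:],2),'gap',round(body_gap(p)*1e3), clear(p,[],3)['rim'],clear(p,[],3)['hub'])
E
```

```text
44 0
   -27 None [ 0.99  0.22 -2.72] gap 21 15 22
   -10 None [ 0.87  0.29 -2.64] gap 21 15 18
   20 None [ 0.86  0.39 -2.69] gap 21 15 22
   50 None [ 0.94  0.46 -2.83] gap 21 14 22
   75 None None gap 21 15 17
44 3
   -27 [1.64 0.22 2.85] [ 1.09  0.29 -2.9 ] gap 17 16 22
   -10 None [ 0.97  0.36 -2.81] gap 17 16 18
   20 None [ 0.93  0.46 -2.83] gap 17 16 22
   50 None [ 0.98  0.53 -2.94] gap 19 13 22
   75 None None gap 19 15 17
44 6
   -27 [1.56 0.29 2.86] None gap 12 16 23
   -10 None [ 1.03  0.43 -2.93] gap 12 16 18
   20 None [ 0.98  0.53 -2.94] gap 13 17 22
   50 None None gap 16 12 22
   75 [1.28 0.5  2.95] None gap 16 13 17
46 0
   -27 None [ 0.72  0.25 -2.45] gap 19 14 22
   -10 [ 1.03  0.21 -2.78] [ 0.68  0.33 -2.45] gap 19 13 18
   20 [ 0.96  0.29 -2.76] [ 0.72  0.42 -2.53] gap 19 13 22
   50 [ 1.02  0.35 -2.88] [ 0.8   0.48 -2.68] gap 19 12 22
   75 None [ 0.92  0.49 -2.86] gap 19 14 17
46 3
   -27 None [ 0.87  0.31 -2.67] gap 14 14 23
   -10 [ 1.11  0.27 -2.92] [ 0.8   0.39 -2.63] gap 14 14 18
   20 [ 1.02  0.35 -2.88] [ 0.8   0.48 -2.68] gap 14 15 22
   50 [ 1.05  0.4
[... 1359 characters left out ...]
71  0.4  -2.56] [ 0.59  0.54 -2.45] gap 13 10 22
   75 [ 0.84  0.41 -2.74] [ 0.69  0.54 -2.6 ] gap 13 12 17
50 3
   -27 [ 0.77  0.26 -2.54] [ 0.55  0.39 -2.34] gap 8 12 23
   -10 [ 0.71  0.32 -2.51] [ 0.55  0.46 -2.36] gap 8 12 18
   20 [ 0.71  0.4  -2.56] [ 0.59  0.54 -2.45] gap 9 12 22
   50 [ 0.77  0.45 -2.68] [ 0.65  0.59 -2.58] gap 11 9 22
   75 [ 0.88  0.46 -2.84] [ 0.74  0.59 -2.72] gap 10 11 17
50 6
   -27 [ 0.87  0.3  -2.71] [ 0.66  0.43 -2.5 ] gap 3 13 24
   -10 [ 0.79  0.37 -2.65] [ 0.64  0.51 -2.51] gap 3 13 18
   20 [ 0.78  0.45 -2.69] [ 0.65  0.59 -2.58] gap 4 12 22
   50 [ 0.82  0.5  -2.79] [ 0.7   0.64 -2.69] gap 8 7 22
   75 [ 0.9   0.51 -2.92] [ 0.77  0.64 -2.81] gap 7 9 17
```

```bash
sed -i 's/^PITCH=36.;YAWX=0./PITCH=50.;YAWX=1.5/; s/^XT=.*/XT=-.014/' h.py; cat >> h.py <<'E'
RR=.053
def tip(a,gap=0.,side=-1): return tip_for(np.radians(a),r=RR,gap=gap,side=side,xt=XT)
E
cat > a1.py <<'E'
from h import *
from bench import *
p=tip(-27,.008); pre=p-axis_dir()*.06; q=Qp(PITCH,0,YAWX)
j=inverse_kinematics(S(pre)[0],q); print(np.round(j,2), inverse_kinematics(S(p)[0],q) is not None)
w=S([-.14,.08,.17])[0]; qw=Qp(60); jw=inverse_kinematics(w,qw); print(w,None if jw is None else np.round(jw,2))
# sweep check with FK unavailable: intermediate ok
move_gripper(0.0); print(current_clock(),current_finger_gap())
move_ptp(w,qw); print(current_clock(),np.round(current_joint_pos(),2))
move_ptp(S(pre)[0],q); print(current_clock(),np.round(current_joint_pos(),2))
for n in ("wrist","side"):
    c=capture(n); pickle.dump(c,open(n+"1.pkl","wb")); cv2.imwrite(f"pics/{n}1.png",c["image"])
    if n=="wrist":
        for k in ("valve","hub","spoke"): print(k,[(round(d["conf"],2),np.round(d["xy"])) for d in spot_in(n,k)])
print(current_force(),current_clock())
E
python3 a1.py
```

```text
[-0.12 -0.02  2.15  0.48  0.37 -2.23] True
[0.45643124 0.07845822 0.3615    ] [-0.05 -0.25  1.95  0.11  0.93 -1.78]
3.3417 0.000658547765277145
5.475 [-0.05 -0.25  1.95  0.11  0.93 -1.78]
6.075 [-0.12 -0.02  2.14  0.48  0.38 -2.23]
valve [(0.87, array([167., 266.]))]
hub [(0.67, array([186., 128.]))]
spoke [(0.7, array([164., 180.]))]
[-0.664976   -1.02472091  0.76707573] 6.325
```

```bash
python3 - <<'E'
from h import *
c=pickle.load(open("wrist1.pkl","rb")); J=cv2.resize(c["image"],None,fx=1.5,fy=1.5,interpolation=cv2.INTER_CUBIC)
model(J,c,np.radians(-27.1-144),1.5); cv2.imwrite("pics/wm1.png",J)
c=pickle.load(open("side1.pkl","rb")); cv2.imwrite("pics/sm1.png",cv2.resize(c["image"][60:260,180:400],None,fx=2.5,fy=2.5))
E
```

```text
(no output)
```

View pics/wm1.png

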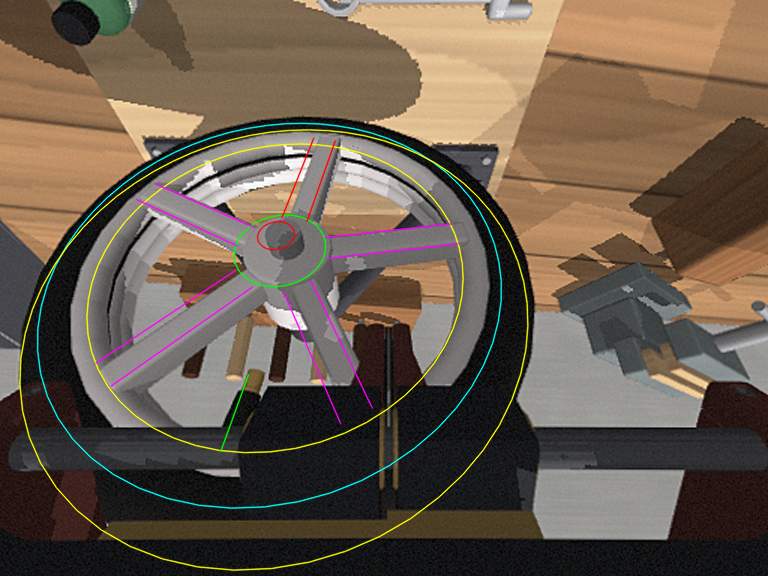

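View pics/sm1.png

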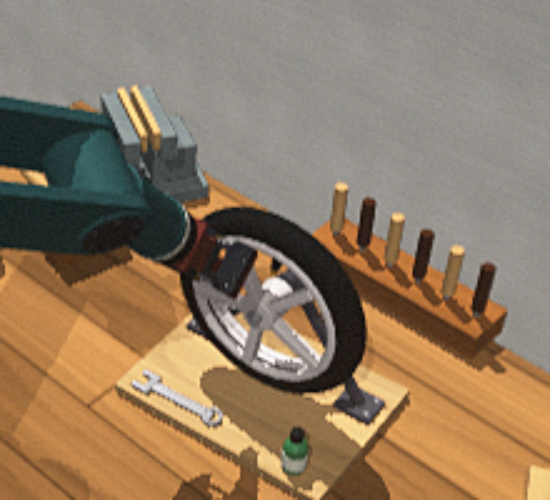

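View pics/wrist1.png

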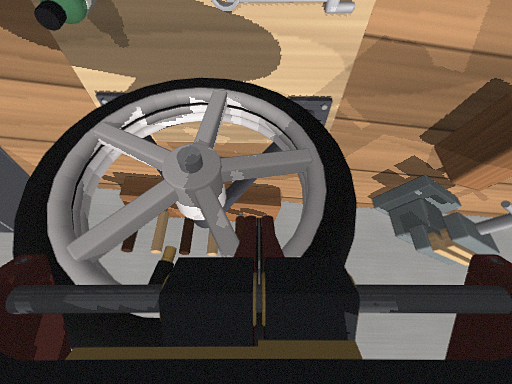

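```bash
sed -i 's/H=H+RS@np.array(\[.003,-.003,.0015\])/H=H+RS@np.array([.003,-.001,.0015])/' h.py
cat > a2.py <<'E'
from h import *
from bench import *
def L(p,**k):
    r=servo_line(S(p)[0],**k); print(round(current_clock(),2),'hit' if r else '',np.round((current_position()-H)@RS,3),'F',np.round(current_force(),1)); return r
if not L(tip(-27,.008),rate=.08,contact_N=5):
    for a in np.linspace(-27,75,8):
        if L(tip(a),rate=.06,contact_N=15): break
    for n in ("wrist","side"):
        c=capture(n); pickle.dump(c,open(n+"2.pkl","wb")); cv2.imwrite(f"pics/{n}2.png",c["image"])
E
python3 a2.py
python3 - <<'E'
import cv2
cv2.imwrite("pics/s2z.png",cv2.resize(cv2.imread("pics/side2.png")[100:260,200:400],None,fx=4,fy=3.75))
E
```

```text
7.22  [-0.014  0.061  0.024] F [-0.6 -1.1  0.5]
7.51  [-0.014  0.053  0.028] F [-0.3  0.1  0.9]
8.0  [-0.013  0.037  0.042] F [-0.8  0.6  0.2]
8.48  [-0.014  0.019  0.05 ] F [ 0.9 -0.1 -0.6]
8.84  [-0.014  0.008  0.053] F [ 0.3 -0.8 -0.3]
9.22  [-0.014 -0.006  0.054] F [-0.9  0.7  0.2]
9.62  [-0.014 -0.02   0.05 ] F [-0.3  0.7  0.3]
10.04  [-0.014 -0.034  0.043] F [-0.2  0.6  0.3]
10.47  [-0.014 -0.045  0.031] F [ 0.3  0.5 -0.3]
```

View pics/wrist2.png

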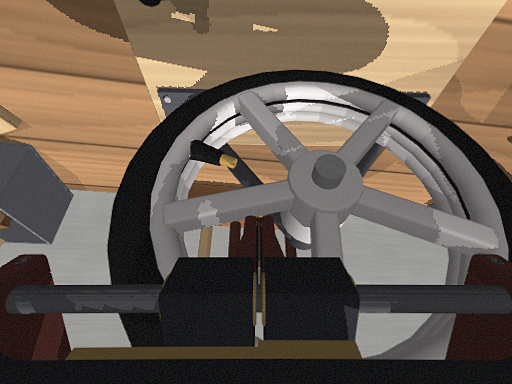

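View pics/s2z.png

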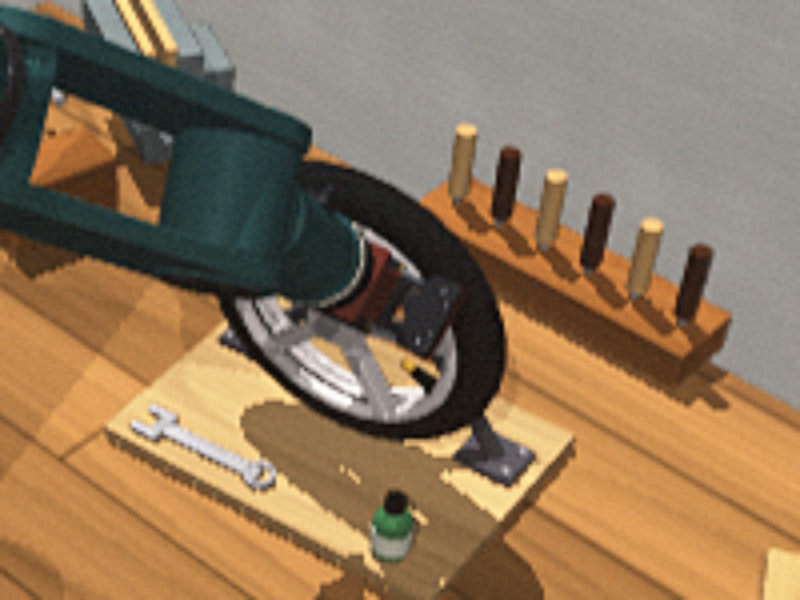

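```bash
python3 - <<'E'
from h import *
c=pickle.load(open("wrist2.pkl","rb")); J=cv2.resize(c["image"],None,fx=1.5,fy=1.5,interpolation=cv2.INTER_CUBIC)
model(J,c,np.radians(75-144),1.5); cv2.imwrite("pics/wm2.png",J)
E
```

```text
(no output)
```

View pics/wm2.png

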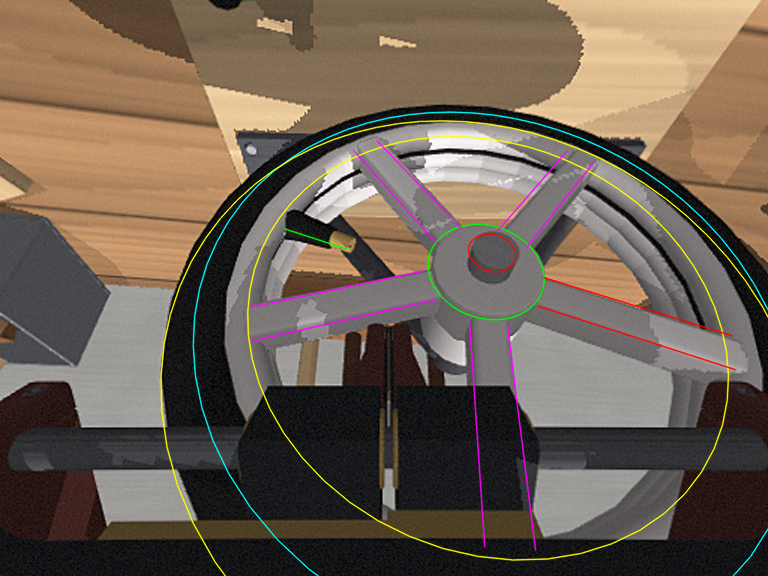

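```bash
cat > a3.py <<'E'
from h import *
from bench import *
def L(p,**k):
    r=servo_line(S(p)[0],**k); print(round(current_clock(),2),'hit' if r else '',np.round((current_position()-H)@RS,3),'F',np.round(current_force(),1)); return r
b=axis_dir()*.06
L(tip(75,.008),rate=.06); L(tip(75,.008)-b,rate=.12)
L(tip(3,.010)-b,rate=.12)
if not L(tip(3,.010),rate=.08,contact_N=5):
    for a in np.linspace(3,72,6):
        if L(tip(a),rate=.05,contact_N=15): break
    else:
        L(tip(72,.008),rate=.06); L(tip(72,.008)-b,rate=.12)
    for n in ("wrist","side"):
        c=capture(n); pickle.dump(c,open(n+"3.pkl","wb")); cv2.imwrite(f"pics/{n}3.png",c["image"])
E
python3 a3.py
python3 - <<'E'
from h import *
c=pickle.load(open("wrist3.pkl","rb")); J=cv2.resize(c["image"],None,fx=1.5,fy=1.5,interpolation=cv2.INTER_CUBIC)
model(J,c,0,1.5); cv2.imwrite("pics/wm3.png",J)
E
```

```text
10.85  [-0.014 -0.043  0.039] F [-0.  -0.3  1.1]
11.5  [-0.053 -0.044  0.084] F [ 0.2  0.1 -0.4]
12.27  [-0.052  0.029  0.095] F [-0.6  0.  -0.2]
13.17  [-0.014  0.029  0.05 ] F [0.1 0.1 0.3]
13.52  [-0.014  0.019  0.05 ] F [-0.1 -0.2  0.2]
13.91  [-0.014  0.007  0.053] F [ 0.2 -0.5 -0.3]
14.32  [-0.014 -0.005  0.054] F [ 0.2  0.3 -0.2]
14.75  [-0.014 -0.019  0.051] F [-0.2 -0.4  0.1]
15.2  [-0.014 -0.032  0.044] F [ 0.2 -0.3 -0.4]
15.67  [-0.014 -0.043  0.033] F [ 0.2  0.3 -0.5]
15.95  [-0.014 -0.041  0.042] F [ 0.6  1.  -0.1]
16.6  [-0.052 -0.042  0.087] F [ 0.   0.7 -0. ]
```

View pics/wm3.png

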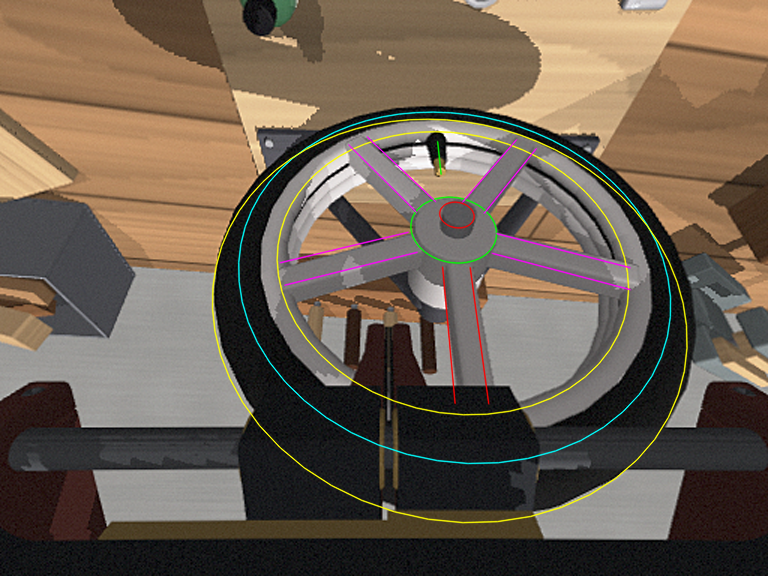

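The overlay of the target pose matches the picture: the valve is at the bottom, (437,150) in the enlarged view, and the spokes agree within about 2°. I'll back away, check from the side and top cameras, then hand in.

```bash
python3 - <<'E'
from h import *
from bench import *
w=S([-.14,-.04,.17])[0]
move_ptp(w,Qp(60)); move_ptp([.40,-.02,.45],Qp(80))
print(current_clock())
for n in ("side","top"):
    c=capture(n); I=c["image"].copy(); a,b,k=(230,120,6) if n=="side" else (90,90,2)
    hh,ww=(95,120) if n=="side" else (200,350)
    J=cv2.resize(I[b:b+hh,a:a+ww],None,fx=k,fy=k,interpolation=cv2.INTER_CUBIC)
    if n=="side": model(J,c,0,k,(a,b))
    cv2.imwrite(f"pics/f_{n}.png",J)
    for q in ("valve","sealant","spanner","mallet","chisel","jar","tin","board"): print(n,q,[(round(d["conf"],2),np.round(d["xy"]).astype(int).tolist()) for d in spot_in(n,q)][:2])
print(np.abs(current_qvel()).max(),current_force(),current_clock())
E
```

```text
17.85
side valve []
side sealant [(0.73, [296, 243])]
side spanner [(0.75, [253, 222]), (0.23, [291, 181])]
side mallet [(0.92, [207, 149])]
side chisel [(0.64, [167, 197]), (0.54, [293, 181])]
side jar [(0.92, [335, 312])]
side tin [(0.86, [170, 151]), (0.51, [255, 221])]
side board [(0.82, [405, 285])]
top valve []
top sealant [(0.48, [318, 196])]
top spanner []
top mallet [(0.59, [149, 156])]
top chisel [(0.9, [172, 246])]
top jar []
top tin [(0.58, [119, 199])]
top board [(0.97, [412, 161])]
0.002971827289021778 [ 0.37165618 -0.30869623  0.35318062] 18.75
```

View pics/f_side.png

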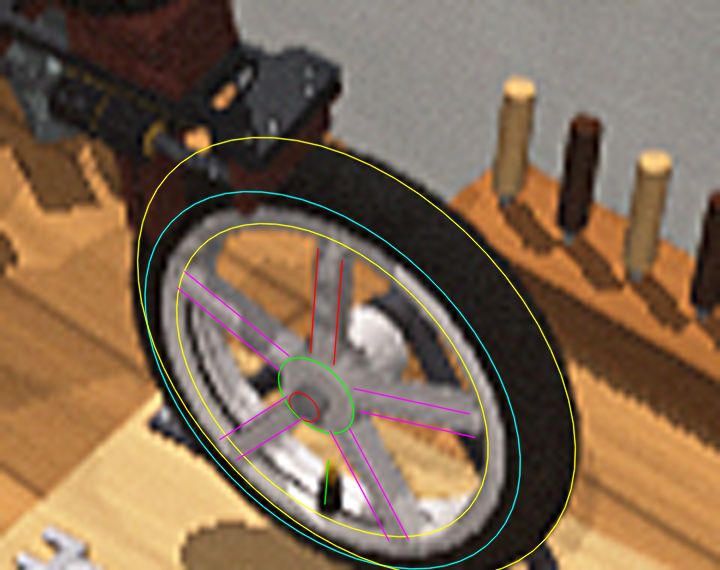

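View pics/f_top.png

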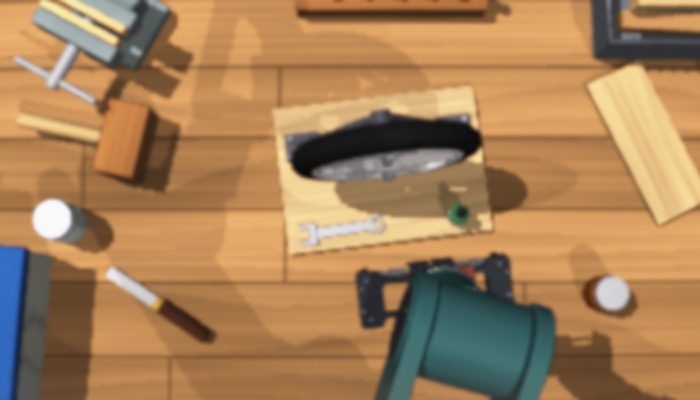

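```bash
python3 -c "
from bench import *
close_job()"
```

```text
the job is handed in; nothing more can be done
```

The valve is at the bottom with its stem pointing up at the hub. I handed the job in at about 18.8 s of the 51 s allowed, and the hand-in reported no verdict.

**What I did:** The valve started near the top, about 171° away from its target. I shut the fingers, reached in from the front at a 50° downward tilt, and turned the wheel clockwise with two slow spoke pushes (about 102°, then 69°). I used gaps that did not hold the valve, then backed out and moved the arm clear.

**Last checks:**
- **Wheel angle:** In the wrist picture, the target-pose overlay matched the spokes and valve to within about 2° by eye; the limit is 8.6°. The side picture agreed on angle, though its overlay sat about 1–2 pixels off, from a leftover calibration or position error of a few millimetres.
- **Forces:** The readings at the stops stayed under about 1.5 N. I only read them between moves, so I have no peak value, and no guarded move tripped its contact limit.
- **Bystanders:** All of them looked unmoved in the pictures. Where the detectors found them, they were within about 4 pixels of their starting positions.
- **Missed or weak detections:** The final detector runs did not find the valve in either view, nor the spanner and jar in the top view, so I checked those by eye. I did not measure whether the wheel was still; it lined up in pictures taken over a second apart.

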